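# Seat the keyed hub on the mixer drive

### The job

On one of the two small mixer drives the blue hub is riding high, because its two orange tabs lie across the keyway. Turn the blue hub on its shaft until its tabs drop into the pale keyway and it sits fully home, flat on its collar, then let go. Leave the grey hub, which is already seated on the other drive, where it is.

Things in the scene. Friction and masses are not known exactly. Their poses are not given: they have to be found in the camera images.
- blue_hub_grip (a point): Grip bar of the loose blue hub, upright, 44 mm long, 20 mm thick, 44 mm high, standing on the hub's round body. The point is on the hub's axis inside the bar: 24 mm above the top of the round body, 20 mm below the bar's top. x runs along the bar and along the line of the two tabs, y across the bar (the 20 mm to pinch), z up; half a turn gives the same hub.
- blue_hub: The hub, 0.2 kg: round body 52 mm across, 30 mm high; two orange tabs 10 mm wide on opposite sides (along x) to 32 mm from the axis, reaching 10 mm below the round body. 20 mm bore, 2 mm loose all round on the shaft; turns and drops freely. Origin: centre of the round body's underside, 54 mm below the grip point. At the start the tabs stand on the collar, 10 mm too high.
- drive_a_keyway (a point): The blue hub's fixed drive: white box 124 mm square, on it a dark square collar 80 mm wide; across the collar a keyway 24 mm wide, 15 mm deep, pale floor; 16 mm shaft ending 22 mm above the collar. Point: shaft axis at the collar's top, 45 mm above the worktop. x along the keyway, z up. Seated, the hub's underside is at this height. Tabs drop in within 12 degrees of the keyway, either way round.
- grey_hub_grip (a point): The same kind of hub in grey, with the same tabs, point and axes, already seated in the keyway of a second, identical drive; not to be disturbed.
Things that resemble listed ones, but are neither listed nor needed, are in the scene too. There is more than one size of the blue_hub; the job needs the middle-sized.

How it is judged (in metres and radians):
At the end, for the whole second after the job is handed in: The blue hub is released with its tabs in the keyway: grip point within 3 mm of its seated height (54 mm above the collar's top) and 10 mm of the shaft's axis, tabs within 20 degrees of the keyway's line, upright within 6 degrees. The grey hub is within 12 mm of its start (z of blue_hub_grip in the frame of drive_a_keyway between 0.05 and 0.057 m and horizontal distance between blue_hub_grip and drive_a_keyway below 0.01 m and angle between the x axis of blue_hub_grip and the x axis of drive_a_keyway, either way round below 0.35 rad and angle between blue_hub_grip's own z axis and vertical below 0.1 rad and distance of grey_hub_grip from where it was at the start of the episode below 0.012 m); the robot touches nothing.
It fails at once if the grey hub is pulled up or knocked away (moved more than 20 mm) (distance of grey_hub_grip from where it was at the start of the episode above 0.02 m).
It also fails if it takes over 30 s, if anything falls off the work surface, if the arm or the gripper's body presses on something with over 40 N, if the wrist force passes 120 N, or if a joint passes its speed limit or range.

### The arm

A 6-joint arm with a two-finger parallel gripper is mounted at the origin on a cart in front of the work surface, level with it; the furniture and walls round the work are solid. World frame = base frame: x ahead of the robot, y to its left, z up, the work surface at z = 0. Lengths are in mm, angles in rad, forces in N, time in s.
With the tool pointing down it reaches from about 300 to 775 mm from the base axis. Payload 14.6 kg.
Tool frame: the origin (TCP) lies on the mounting face of the last link; the fingertips stand 199 mm ahead of it and the grasp point (between the pads) lies 180 mm ahead of it; z points along the fingers, y is the line along which they close (so a half turn about z gives the same grasp; the last joint's range is limited). The gripper opens to 94 mm and grips with 3 to 60 N. Pads are 16 mm wide; open, the fingers measure 119 mm over their backs; the gripper's body (75 mm by 177 mm) begins 78 mm behind the grasp point.
Start: joints at [-1.325, 0.3, 1.521, -0, 1.321, -0.067], TCP at [169.241, -523.305, 404.646] pointing down, gripper open.
Joint ranges: [-3.03, 3.03], [-0.79, 2.21], [0.23, 2.52], [-1.04, 4.18], [0, 3.07], [-2.55, 2.55]. Speed limits (rad/s): [2.22, 2.22, 2.57, 3.14, 3.14, 3.14].

### API

Orientations are given as [roll, pitch, yaw] about the fixed x, y, z axes, in that order (R = Rz(yaw) Ry(pitch) Rx(roll)).
In Python, from cell import manip gives the robot as it stands. The module is installed in compiled form; this text tells all that it offers.
- The arm moves only by the shell command python3 -m creep 'ROWS' [FORCE]. ROWS is a JSON object of lists of equal length, an entry for each row: "slide": the shift along the world's x, y, z in cm, a list of three; "turn": the turn about the world's z in rad; "claw": the opening, from 0 (shut) to 1 (fully open). A call has 1 to 8 rows; each row shifts and turns the commanded pose from where the row before left it; what a row does not reach is not made up. A row lasts 1/8 s, in which the tool goes at most 62.5 mm and 10.7 degrees, less where a joint would pass 70% of its speed; a pose out of reach is approached as far as the arm can. A call with a gripper value outside its range is refused whole. The fingers move at their own pace and stop on an object; FORCE is the grip in N (left out, the last holds). Time passes only in rows, so rows that do not move let the fingers close. It gives the time, the measured TCP pose, the force, the opening and the grip force at its end, in the units of the state.
- manip.read_state(): the state, without advancing time (a new reading comes with each control period).
- manip.camera(name): name is "side" or "top" or "wrist"; returns (picture, depth): 480x640x3 uint8, red, green, blue; 480x640 float32, mm along the optical axis (not along the pixel's ray), 0 where there is no reading.
- manip.calibration(name): a dict with "intrinsics" (3x3 intrinsics, pixels), "k1" (the pictures are not rectified: a ray, as slopes to the right and down, at radius r is drawn at 1 + k1 r^2 times it, then the intrinsics apply), "pose" (4x4, takes a point from camera to world coordinates). Camera axes: x right, y up, looking along -z (the intrinsics and any distortion apply to the point x, -y, -z); pixel columns grow to the right and rows downward; lengths in mm; the calibration is good to about 2 mm. A picture is of the moment at which its call begins: read the wrist's pose just before it. calibration takes no time and is no camera call; for the wrist camera it gives the pose at the moment of the call.
- manip.sign_off(): hands the job in; it is judged then, once.
Trained networks look in the newest picture that a camera, given by its name, has taken for a name from the list of things; names that differ only in an ending like _2 or _b are one class to them, and where a whole thing is asked for, a point or a joint stands for the part that bears it (a point fixed in the world has none). Each returns a list of dicts, best first, with "score" (0 to 1); they miss things now and then, are a little off and sometimes report something else, mostly with a low value. They report only what shows in the picture. A call takes as long as a camera call. They do not tell look-alikes from the thing itself.
- manip.cut_out(query, camera): "mask" (480x640 bool, what is visible of it) and "position" ([column, row] in pixels, amid what is visible of it).
The state is a dict: "clock": time; "joints": joint angles; "qd": joint speeds; "effort": joint torques, N m; "eef_pos": TCP position; "eef_rot": TCP orientation; "wrist_force": force on the tool from outside, world axes, zero at the start; "moment": the same for the moment, N m; "finger_gap": finger opening in mm; "finger_force": force on a finger pad.
Only numpy, scipy, OpenCV 4.12 (cv2) and the standard library are available. Lean on these libraries where they do the work, as an engineer would, in place of code of your own. Each camera call takes 0.05 s, during which the arm holds its last target. There are 200 camera calls.

## Working session

There is one attempt and no reset: what is moved stays moved. The work goes in short steps, Python scripts to look and compute and a shell command to move; the robot and the scene stay as the last step left them, time stands still between calls to the robot, and variables do not carry over. Pictures are saved under pics/ and viewed, at most 10 in all, crops included, and the job is handed in when it is done.

```bash
mkdir -p pics; cat > h.py <<'E'
import numpy as np, cv2
from cell import manip
def cloud(name, depth, cal):
    K=np.array(cal["intrinsics"],float); k1=cal["k1"]; T=np.array(cal["pose"],float)
    v,u=np.mgrid[0:480,0:640].astype(np.float32)
    p=np.stack([u.ravel(),v.ravel()],1).reshape(-1,1,2).astype(np.float64)
    s=cv2.undistortPoints(p,K,np.array([k1,0,0,0],float)).reshape(480,640,2)
    P=np.stack([s[...,0]*depth,-s[...,1]*depth,-depth],-1)
    return P@T[:3,:3].T+T[:3,3]
def shot(name,fn=None):
    cal=manip.calibration(name); im,d=manip.camera(name)
    if fn: cv2.imwrite('pics/'+fn,im[...,::-1])
    return im,d,cloud(name,d,cal),cal
E
python3 - <<'E'
from h import *
ims=[]
for n in("top","side"):
    im,d,P,cal=shot(n,n+'0.png')
    for q in("blue_hub","grey_hub_grip"):
        for r in manip.cut_out(q,n):
            m=r["mask"]&(d>0); p=P[m]
            if len(p)==0: continue
            print(n,q,round(r["score"],2),np.round(r["position"]),m.sum(),np.round(np.median(p,0)),np.round(np.percentile(p,[2,98],axis=0)).tolist())
E
```

```text
top blue_hub 0.89 [345. 202.] 385 [493. -52.  31.] [[478.0, -69.0, 14.0], [510.0, -37.0, 63.0]]
top blue_hub 0.81 [435. 207.] 1052 [ 471. -190.   86.] [[451.0, -219.0, 45.0], [498.0, -170.0, 130.0]]
top blue_hub 0.7 [413. 307.] 1554 [ 325. -155.   56.] [[291.0, -186.0, 24.0], [352.0, -124.0, 112.0]]
top grey_hub_grip 0.68 [236. 181.] 1013 [524. 116.  78.] [[500.0, 97.0, 45.0], [549.0, 147.0, 121.0]]
side blue_hub 0.91 [339. 332.] 1329 [ 472. -215.   86.] [[450.0, -227.0, 49.0], [496.0, -185.0, 129.0]]
side blue_hub 0.9 [341. 294.] 530 [494. -66.  29.] [[476.0, -75.0, 3.0], [513.0, -49.0, 60.0]]
side blue_hub 0.81 [244. 332.] 2005 [ 324. -187.   52.] [[290.0, -205.0, 2.0], [351.0, -140.0, 111.0]]
side grey_hub_grip 0.8 [353. 214.] 917 [526. 109.  76.] [[500.0, 93.0, 39.0], [555.0, 127.0, 119.0]]
```

View pics/top0.png

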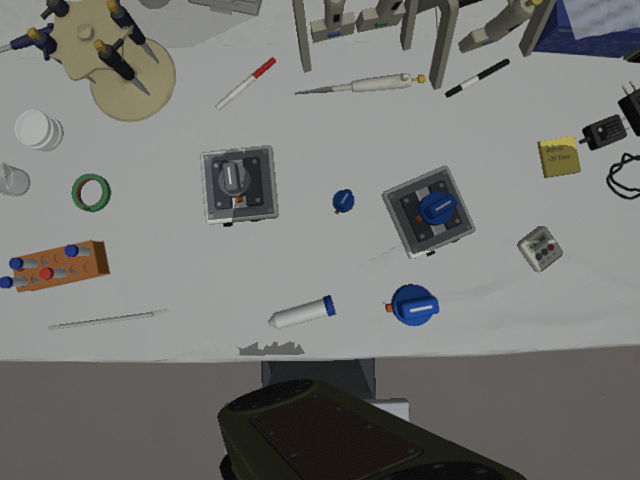

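View pics/side0.png

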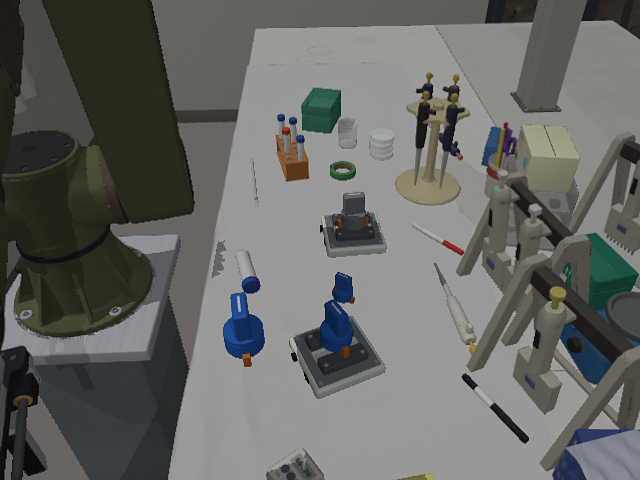

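The top picture shows the middle-sized blue hub on its drive at (437,208). The grey hub is seated at (235,180), the small blue decoy is at (344,201) and the large one at (413,306). Next I measure the bar and keyway directions.

```bash
python3 - <<'E'
from h import *
im,d,P,cal=shot("top")
c=im[155:270,370:490]; cv2.imwrite('pics/crop1.png',cv2.resize(c,None,fx=5,fy=5,interpolation=cv2.INTER_CUBIC)[...,::-1])
def rect(m,l):
    p=P[m][:,:2].astype(np.float32); (c,s,a)=cv2.minAreaRect(p); print(l,m.sum(),np.round(c,1),np.round(s,1),round(a,1))
X,Y,Z=P[...,0],P[...,1],P[...,2]
near=(np.hypot(X-472,Y+197)<95)&(d>0)
rect(near&(Z>123)&(Z<136),'bartop')
rect(near&(Z>18)&(Z<60),'box'); rect(near&(Z>40)&(Z<49),'collar')
print(np.histogram(Z[near],bins=range(-5,140,5)))
r=im.astype(int); pale=near&(Z>20)&(Z<41)&(np.hypot(X-472,Y+197)<50)&(r.min(2)>110); rect(pale,'pale')
s=manip.read_state(); print(s["clock"],s["eef_pos"],s["eef_rot"],s["joints"],s["finger_gap"])
E
```

```text
bartop 373 [ 474.2 -196.4] [20.2 44.2] 29.6
box 4417 [ 471.8 -197.1] [130.7 125.7] 22.3
collar 1069 [ 474.2 -196. ] [80.2 81. ] 21.9
(array([1462, 2447,   19,   23,   44,  315, 1935, 1006,   44,  666,  406,
          6,   10,   34,   29,   23,   21,  302,  155,    8,    9,   10,
          8,   14,    9,   37,  301,   46]), array([ -5,   0,   5,  10,  15,  20,  25,  30,  35,  40,  45,  50,  55,
        60,  65,  70,  75,  80,  85,  90,  95, 100, 105, 110, 115, 120,
       125, 130, 135]))
pale 45 [ 472.4 -190. ] [78.3  4.2] 22.3
0.35 [ 169.24164086 -523.29108573  404.51885147] [-3.14134055e+00 -3.35151880e-05  3.12801833e-01] [-1.32459561e+00  3.00009604e-01  1.52115725e+00  1.71981814e-05
  1.32067958e+00 -6.66053760e-02] 93.73681904099406
```

View pics/crop1.png

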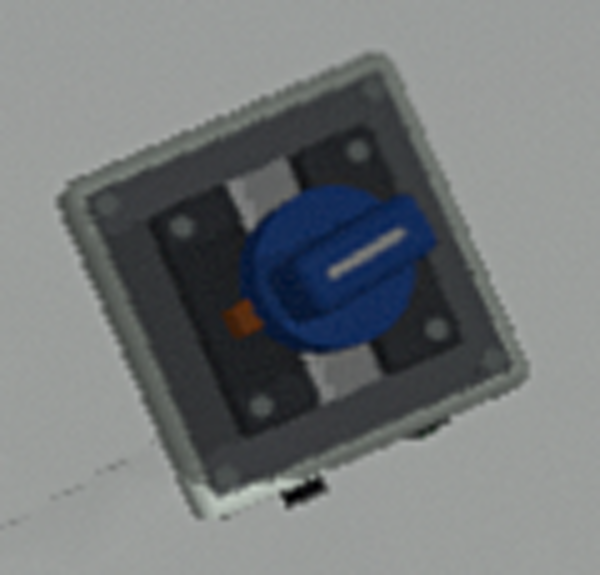

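The keyway lies at about 22° and the bar at about -60.4°, so the hub needs about +82.5°. First I turn the tool to yaw -60.4° and move it over the hub.

```bash
python3 -m creep '{"slide":[[3,3.2,0],[3,3.2,0],[3,3.2,0],[3,3.2,0],[3,3.2,0],[3,3.2,0],[3,3.2,0],[3,3.2,0]],"turn":[-0.13,-0.13,-0.13,-0.13,-0.13,-0.13,-0.13,-0.13],"claw":[1,1,1,1,1,1,1,1]}' 12
```

```text
clock: 1.35
eef_pos: [410.0, -266.1, 404.8]
eef_rot: [-3.142, -0.0, -0.732]
wrist_force: [1.1, -1.1, 0.4]
finger_gap: 94.1
finger_force: 0.0
```

```bash
python3 -m creep '{"slide":[[2.2,2.4,-1],[2.2,2.4,-1],[2,2.2,-1],[0,0,-1],[0,0,0]],"turn":[-0.13,-0.13,-0.06,0,0],"claw":[1,1,1,1,1]}' && python3 - <<'E'
from h import *
s=manip.read_state(); im,d,P,cal=shot("wrist","w1.png")
X,Y,Z=P[...,0],P[...,1],P[...,2]
near=(np.hypot(X-474,Y+196)<70)&(d>0)
for l,m in(('bartop',near&(Z>123)&(Z<136)),('collar',near&(Z>40)&(Z<49)),('body',near&(Z>80)&(Z<90))):
    if m.sum()>20:
        c,sz,a=cv2.minAreaRect(P[m][:,:2].astype(np.float32)); print(l,m.sum(),np.round(c,1),np.round(sz,1),round(a,1),np.median(Z[m]))
print(s["eef_pos"],s["eef_rot"],s["joints"])
E
```

```text
clock: 1.98
eef_pos: [472.8, -197.7, 363.9]
eef_rot: [3.141, 0.001, -1.046]
wrist_force: [0.1, 1.0, -0.2]
finger_gap: 94.2
finger_force: 0.0
bartop 2311 [ 473.7 -199. ] [19.7 43.2] 29.4 129.25847824097605
collar 4090 [ 473.8 -198.8] [80.3 79.5] 21.8 45.51393740763655
body 2082 [ 474.5 -200.3] [51.3 47.7] 32.0 85.5983696809532
[ 472.84289796 -197.67526588  363.94934258] [ 3.14064838e+00  1.16041233e-03 -1.04617701e+00] [-4.67428920e-01  2.55157950e-01  1.67653050e+00 -1.66409402e-04
  1.21139214e+00  2.14960251e+00]
```

View pics/w1.png

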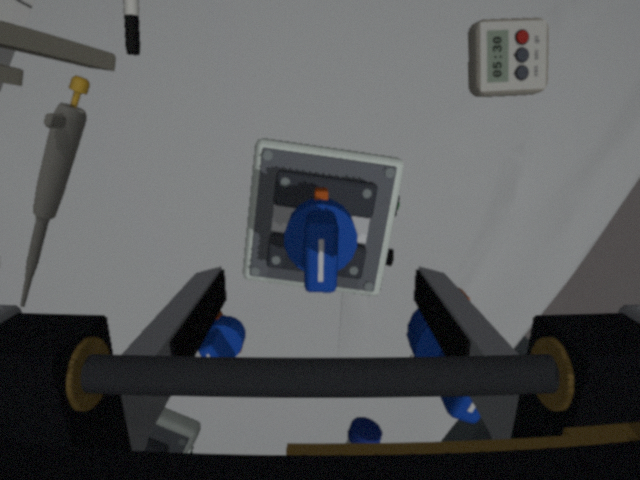

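The wrist picture confirms the bar at (320,260) is centred between the fingers and aligned with them. Now I descend and close.

```bash
python3 -m creep '{"slide":[[0.1,0,-2.5],[0,0,-2.5],[0,0,-1.5],[0,0,-0.8],[0,0,0],[0,0,0],[0,0,0],[0,0,0]],"turn":[-0.01,0,0,0,0,0,0,0],"claw":[1,1,1,1,0.1,0.1,0.1,0.1]}' 12
```

```text
clock: 3.02
eef_pos: [474.3, -197.3, 291.9]
eef_rot: [-3.141, -0.0, -1.057]
wrist_force: [0.3, 0.2, 0.3]
finger_gap: 57.4
finger_force: 0.0
```

```bash
python3 -m creep '{"slide":[[0,0,0],[0,0,0],[0,0,0],[0,0,0],[0,0,0],[0,0,0]],"turn":[0,0,0,0,0,0],"claw":[0.1,0.1,0.1,0.1,0.1,0.1]}' 12
```

```text
clock: 3.78
eef_pos: [474.2, -197.3, 291.6]
eef_rot: [3.142, 0.0, -1.057]
wrist_force: [0.1, -0.7, 0.8]
finger_gap: 19.7
finger_force: 12.0
```

```bash
python3 -m creep '{"slide":[[0,0,0],[0,0,0],[0,0,0],[0,0,0],[0,0,0],[0,0,0],[0,0,0],[0,0,0]],"turn":[0.18,0.18,0.18,0.18,0.18,0.18,0.18,0.18],"claw":[0.1,0.1,0.1,0.1,0.1,0.1,0.1,0.1]}'
```

```text
clock: 4.78
eef_pos: [474.0, -197.3, 291.3]
eef_rot: [-3.141, 0.001, 0.389]
wrist_force: [-0.8, 0.1, -1.9]
finger_gap: 19.6
finger_force: 12.0
```

```bash
python3 -m creep '{"slide":[[0,0,-0.3],[0,0,-0.3],[0,0,-0.3],[0,0,-0.1],[0,0,0]],"turn":[0,0,0,0,0],"claw":[0.1,0.1,0.1,0.1,0.1]}'
```

```text
clock: 5.4
eef_pos: [474.2, -197.3, 281.6]
eef_rot: [-3.141, 0.0, 0.382]
wrist_force: [-3.8, -1.8, 1.6]
finger_gap: 20.0
finger_force: 12.0
```

```bash
python3 -m creep '{"slide":[[0,0,0],[0,0,0],[0,0,0],[0,0,0],[0,0,0],[0,0,0]],"turn":[0,0,0,0,0,0],"claw":[1,1,1,1,1,1]}' && python3 -m creep '{"slide":[[0,0,1],[0,0,3],[0,0,4],[0,0,4],[0,0,2],[0,0,0],[0,0,0]],"turn":[0,0,0,0,0,0,0],"claw":[1,1,1,1,1,1,1]}' && python3 - <<'E'
from h import *
im,d,P,cal=shot("wrist","w2.png")
X,Y,Z=P[...,0],P[...,1],P[...,2]
near=(np.hypot(X-474,Y+196)<70)&(d>0)
for l,m in(('bartop',near&(Z>112)&(Z<136)),('collar',near&(Z>40)&(Z<49)),('body',near&(Z>68)&(Z<90))):
    if m.sum()>20:
        c,sz,a=cv2.minAreaRect(P[m][:,:2].astype(np.float32)); print(l,m.sum(),np.round(c,1),np.round(sz,1),round(a,1),np.median(Z[m]))
E
```

```text
clock: 6.15
eef_pos: [474.2, -197.3, 281.6]
eef_rot: [-3.142, -0.0, 0.383]
wrist_force: [-0.7, -0.3, 0.1]
finger_gap: 77.0
finger_force: 0.0
clock: 7.02
eef_pos: [474.1, -197.2, 420.8]
eef_rot: [-3.141, 0.001, 0.383]
wrist_force: [-0.5, -0.9, 0.2]
finger_gap: 94.1
finger_force: 0.0
bartop 1466 [ 475.7 -197.1] [43.2 20. ] 21.5 119.28822655897034
collar 3543 [ 473.4 -198.7] [80.4 80.2] 22.1 45.532993363937976
body 1438 [ 476.8 -196.9] [48.2 50.5] 20.2 75.56890511752206
```

View pics/w2.png

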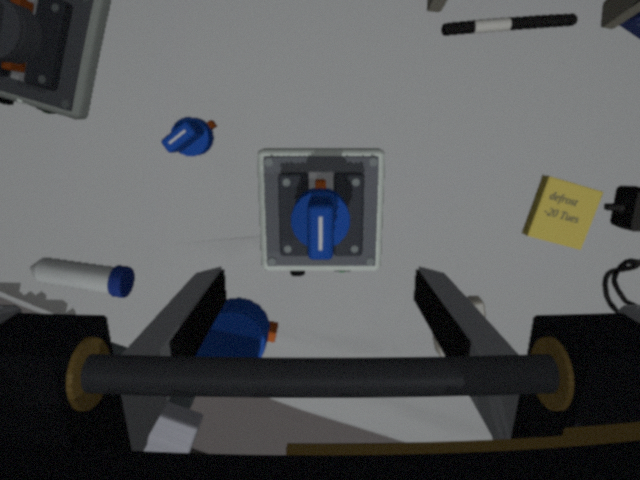

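The hub at (320,220) is seated. The bar top dropped 10 mm to 119 mm, it lies in line with the keyway (21.5° against 22.1°), and the gripper is clear of it.

```bash
python3 -c "
from cell import manip
print(manip.sign_off())"
```

```text
the job is handed in; nothing more can be done
None
```

The middle-sized blue hub sits fully home with its tabs in line with the keyway and is released. I kept clear of the grey hub, and handed the job in after about 7 s of robot time.

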